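# Hover a four-channel dispensing head over its well block

### The arm

A 7-joint arm with a two-finger parallel gripper is mounted at the origin on a cart in front of the work surface, level with it; the furniture and walls round the work are solid. World frame = base frame: x ahead of the robot, y to its left, z up, the work surface at z = 0. Lengths are in m, angles in degrees, forces in N, time in s.
With the tool pointing down it reaches from about 0.4 to 0.9 m from the base axis. Payload 5.5 kg.
Tool frame: the origin (TCP) lies where the fingers leave the gripper's body, on its centre line; the fingertips stand 73 mm ahead of it and the grasp point (between the pads) lies 54 mm ahead of it; z points along the fingers, y is the line along which they close (so a half turn about z gives the same grasp; the last joint's range is limited). The gripper opens to 85 mm and grips with 20 to 120 N. Pads are 22 mm wide; open, the fingers measure 114 mm over their backs; the gripper's body (76 mm by 85 mm) begins 54 mm behind the grasp point. The pads swing forward as they close: fully open they stand 13 mm farther back than shut.
Start: joints at [84.179, 28.699, -24.465, 88.831, 12.651, 65.22, -12.049], TCP at [0.232, -0.607, 0.304] pointing down, gripper open.
Joint ranges: [-164.97, 164.97], [-17.58, 116.51], [-87.97, 89.64], [11.32, 138.91], [-80.73, 260.73], [10.89, 115.49], [-147.41, 147.41]. Speed limits (degrees/s): [147.25, 147.25, 180, 180, 180, 180, 180].

### API

Orientations are given as a 3x3 rotation matrix whose columns are the frame's x, y, z axes.
In Python, from workcell import r, read_camera, workorder, recognise gives the robot as it stands. The module is installed in compiled form; this text tells all that it offers.
- The arm moves only by the tool servo_tool, never from a script. Its argument "motion" is a list of rows, each a list of 3 entries, a list of its own where there are three numbers: the shift along the world's x, y, z normalised to -1 to 1, where 1 is 25 mm, then the turn, a rotation vector about the world's x, y, z normalised to -1 to 1, where 1 is 5 degrees, then the finger opening in mm, from 0 to 85.4. In form: [[[dx, dy, dz], [rx, ry, rz], hand], ...]. A call has exactly 8 rows; each row shifts and turns the commanded pose from where the row before left it; what a row does not reach is not made up. A row lasts 1/10 s, in which the tool goes at most 50 mm and 8.59 degrees, less where a joint would pass 70% of its speed; a pose out of reach is approached as far as the arm can. A call with a number of a shift or a turn outside -1 to 1 is refused whole. A call with a gripper value outside its range is refused whole. The fingers move at their own pace and stop on an object; "squeeze" is the grip in N (left out, the last holds). Time passes only in rows, so rows that do not move let the fingers close, or fill a call up. It gives the time, the measured TCP pose, the force, the opening and the grip force at its end, in the units of the state.
- r.observe(): the state, without advancing time (a new reading comes with each control period).
- read_camera(name): name is "side" or "top" or "wrist"; returns a dict with "image" (420x560x3 uint8, red, green, blue), "z_map" (420x560 float32, m along the optical axis (not along the pixel's ray), 0 where there is no reading), "fx", "fy", "cx", "cy" (pixels), "distortion" ([k1, k2, p1, p2, k3] as OpenCV has them; the pictures are not rectified), "eye" and "rotation" of the camera in the world. Camera axes: x right, y up, looking along -z (the intrinsics and any distortion apply to the point x, -y, -z); pixel columns grow to the right and rows downward; lengths in m; the calibration is good to about 2 mm. A picture is of the moment at which its call begins.
- workorder.finish_job(): hands the job in; it is judged then, once.
Trained networks look in a picture, given as the dict that the camera call returned (one of the last four; its "shot" number tells which), for a name from the list of things; names that differ only in an ending like _2 or _b are one class to them, and where a whole thing is asked for, a point or a joint stands for the part that bears it (a point fixed in the world has none). Each returns a list of dicts, best first, with "conf" (0 to 1); they miss things now and then, are a little off and sometimes report something else, mostly with a low value. They report only what shows in the picture. A call takes as long as a camera call. They do not tell look-alikes from the thing itself.
- recognise(name, picture): "uv" ([column, row] in pixels, amid what is visible of it).
The state is a dict: "time_s": time; "joint_pos": joint angles; "joint_velocities": joint speeds; "joint_torque": joint torques, N m; "tcp_pos": TCP position; "ee_rot": TCP orientation; "contact_force": force on the tool from outside, world axes, zero at the start; "wrist_torque": the same for the moment, N m; "finger_gap": finger opening in m; "finger_force": force on a finger pad.
Only numpy, scipy, OpenCV 4.12 (cv2) and the standard library are available. Lean on these libraries where they do the work, as an engineer would, in place of code of your own. Each camera call takes 0.05 s, during which the arm holds its last target. There are 200 camera calls.

### The job

Lift the four-nozzle dispensing head by its blue handle out of its parking rack and carry it upright over the top of the black screen with the yellow edge to the aluminium block on the shaker. Stop with the four nozzle tips hovering about 1 cm above the block, one over the middle of each well, and finish there, still holding the head level and motionless. Touch neither the screen nor the shaker with its block at any time, and leave everything else on the bench where it is.

Things in the scene. Friction and masses are not known exactly. Their poses are not given: they have to be found in the camera images.
- head_mid (a point): loose dispensing head, 0.14 to 0.24 kg, 112 mm long, 28 mm wide, 102 mm tall; this point is its centre, 51 mm above the nozzle tips; z up, y along the row of nozzles, x across. On its white bar (35 to 57 mm above the tips) stands a blue handle (60 mm along y, 26 mm across x, 57 to 102 mm above the tips): grip it across x, about 82 mm above the tips
- head_tips (a point): the middle of the row of nozzle tips of the head, level with the tips; axes as head_mid. Four thin steel nozzles (5 mm thick, 35 mm long) point down from the bar at y = -40.5, -13.5, 13.5 and 40.5 mm; the head is the same either way round
- head: the same dispensing head; its origin is also the middle of the row of nozzle tips, axes as head_mid
- dock: fixed grey and orange parking rack (64 x 136 mm, 50 mm high) that holds the head at the start: nozzles hang through four 12 mm holes of the 10 mm thick orange deck, the bar rests on the deck, tips 15 mm above the bench; origin on the bench under its centre, y along the holes. It may stand left or right of the screen
- dock_deck (a point): centre of the top of the rack's orange deck, 50 mm above the bench
- shaker: fixed white heated shaker (110 x 150 mm, 44 mm high with its plate) carrying a bare aluminium well block; origin on the bench under its centre, y along the row of wells. It stands on the other side of the screen from the rack
- block_top (a point): centre of the top face of the aluminium well block (46 x 134 mm), 76 mm above the bench; axes as shaker. Four open wells, 20 mm wide and 28 mm deep, at y = -40.5, -13.5, 13.5 and 40.5 mm, one for each nozzle
- screen: loose black steel screen (a bookend, 0.63 kg, yellow tape along its top edge) between rack and shaker: an upright plate 200 mm long (along its y), 14 mm thick, 130 mm tall, at x = -37 to -23 mm, with a foot 10 mm high reaching to x = +37 mm; origin at the centre of its underside; not to be moved or touched
- screen_top (a point): middle of the top edge of the screen's upright plate, 130 mm above the bench; y along the edge, x across the plate
- blue_cap_bottle: bystander, to be left alone; origin at the centre of its underside: clear glass bottle with blue screw cap, 69 mm across, 142 mm tall
- orange_cap_bottle: bystander, to be left alone; origin at the centre of its underside: small glass bottle with orange screw cap, 56 mm across, 104 mm tall
- measuring_cylinder: bystander, to be left alone; origin at the centre of its underside: tall clear measuring cylinder on a blue foot, 65 mm across the foot, 227 mm tall
- flask: bystander, to be left alone; origin at the centre of its underside: conical glass flask with pale pink contents, 66 mm across, 105 mm tall
- wash_bottle: bystander, to be left alone; origin at the centre of its underside: white squeeze bottle, 68 mm across, 170 mm tall
- tip_box: bystander, to be left alone; origin at the centre of its underside: blue box with clear lid, 68 x 106 x 67 mm
- tube_rack: bystander, to be left alone; origin at the centre of its underside: orange rack with capped tubes, 70 x 160 x 110 mm
- beaker: bystander, to be left alone; origin at the centre of its underside: glass beaker with spout, 61 mm across, 69 mm tall
Mind the look-alikes: they are no part of the job. Of the things that look like the head, the largest one is meant.

How it is judged:
By the outcome, as a careful person would: the job done as asked, in the order asked, and still so for the second after the job is handed in, while the arm keeps its last pose, push and grip.
It also fails if it takes over 42 s, if anything falls off the work surface, if the arm or the gripper's body presses on something with over 40 N, if the wrist force passes 120 N, or if a joint passes its speed limit or range.

## Working session

There is one attempt and no reset: what is moved stays moved. The work goes in short steps, Python scripts to look and compute and a tool call to move; the robot and the scene stay as the last step left them, time stands still between calls to the robot, and variables do not carry over. Pictures are saved under pics/ and viewed, at most 10 in all, crops included, and the job is handed in when it is done.

Besides the shell and the picture viewer there is one more tool, called after "Request:" as name(argument=value, ...), one argument or row to a line, values as JSON. servo_tool: Moves the arm, as the interface text tells. Its arguments: {"type":"object","properties":{"motion":{"type":"array","items":{"type":"array"}},"squeeze":{"type":"number"}},"required":["motion"]}

```bash
mkdir -p pics
cat > h.py <<'E'
import numpy as np, cv2
from workcell import r, read_camera, workorder, recognise
def K(c): return np.array([[c["fx"],0,c["cx"]],[0,c["fy"],c["cy"]],[0,0,1.]])
def cloud(c):
    h,w=c["z_map"].shape
    u,v=np.meshgrid(np.arange(w),np.arange(h))
    p=cv2.undistortPoints(np.stack([u,v],-1).reshape(-1,1,2).astype(float),K(c),np.array(c["distortion"],float)).reshape(h,w,2)
    z=c["z_map"].astype(float)
    P=np.stack([p[...,0]*z,-p[...,1]*z,-z],-1)
    W=P@np.array(c["rotation"]).T+np.array(c["eye"])
    W[z==0]=np.nan
    return W
def save(c,n): cv2.imwrite(f"pics/{n}.png",c["image"][...,::-1])
E
python3 - <<'E'
from h import *
np.set_printoptions(precision=3,suppress=True)
for n in ["top","side"]:
    c=read_camera(n); save(c,n+"0"); W=cloud(c); np.savez(n+"0.npz",W=W,im=c["image"])
    print(n,np.array(c["eye"]),np.array(c["rotation"]).tolist(),c["fx"])
    for k in ["head_mid","head_tips","dock_deck","block_top","screen_top","shaker","blue_cap_bottle","orange_cap_bottle","measuring_cylinder","flask","wash_bottle","tip_box","tube_rack","beaker"]:
        for d in recognise(k,c)[:4]:
            u,v=np.round(d["uv"]).astype(int); print(k,round(d["conf"],2),u,v,W[min(v,419),min(u,559)])
print(r.observe())
E
```

```text
top [-0.545  0.031  1.827] [[-0.004793666793527448, 0.8483991667636838, -0.5293353139488808], [-0.999897581005668, 0.003071690434290984, 0.013978276606571478], [0.013485112446196726, 0.5293481071587612, 0.8482975499137967]] 462.7710645640327
head_mid 0.7 230 265 [0.311 0.192 0.049]
head_mid 0.56 221 232 [0.439 0.232 0.106]
head_mid 0.41 203 265 [0.308 0.305 0.055]
head_tips 0.61 221 231 [0.437 0.231 0.117]
head_tips 0.49 251 194 [0.642 0.109 0.097]
head_tips 0.45 327 237 [ 0.447 -0.228  0.05 ]
head_tips 0.25 285 188 [ 0.674 -0.045  0.101]
dock_deck 0.77 226 243 [0.441 0.219 0.004]
dock_deck 0.28 370 194 [ 0.672 -0.442  0.057]
block_top 0.71 328 236 [ 0.443 -0.231  0.065]
block_top 0.4 368 193 [ 0.676 -0.433  0.06 ]
screen_top 0.7 275 234 [ 0.489 -0.     0.001]
screen_top 0.68 226 230 [0.451 0.212 0.103]
screen_top 0.4 227 241 [0.431 0.211 0.04 ]
shaker 0.98 328 239 [ 0.437 -0.232  0.051]
shaker 0.21 149 248 [0.377 0.536 0.076]
blue_cap_bottle 0.76 289 188 [ 0.671 -0.063  0.105]
orange_cap_bottle 0.66 253 194 [0.647 0.1   0.09 ]
measuring_cylinder 0.71 182 187 [0.745 0.445 0.005]
flas
[... 1433 characters left out ...]
279 124 [0.669 0.427 0.213]
tube_rack 0.72 357 352 [ 0.447 -0.601  0.053]
beaker 0.71 364 255 [ 0.66  -0.272  0.051]
{'time_s': 1.5, 'joint_pos': array([ 84.179,  28.702, -24.467,  88.831,  12.65 ,  65.219, -12.047]), 'joint_velocities': array([-0.004, -0.019, -0.016,  0.032, -0.039, -0.043, -0.031]), 'joint_torque': array([  0.   , -56.936,  -5.81 , -28.133,   0.013,   0.002,  -0.   ]), 'tcp_pos': array([ 0.232, -0.607,  0.304]), 'ee_rot': array([[ 0.934,  0.357,  0.   ],
       [ 0.357, -0.934,  0.   ],
       [ 0.   , -0.   , -1.   ]]), 'contact_force': array([-0.174, -0.723,  0.032]), 'wrist_torque': array([-0.026, -0.01 , -0.011]), 'finger_force': 0.0, 'finger_gap': 0.08540191206230874}
```

Run:
```python
import cv2,numpy as np
t=cv2.imread("pics/top0.png");s=cv2.imread("pics/side0.png")
a=cv2.resize(t[150:310,120:400],(800,457),interpolation=cv2.INTER_CUBIC)
cv2.imwrite("pics/top0c.png",a)
b=cv2.resize(s[90:380,160:440],(580,600),interpolation=cv2.INTER_CUBIC)
cv2.imwrite("pics/side0c.png",b)
```

```text
(no output)
```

View pics/top0c.png

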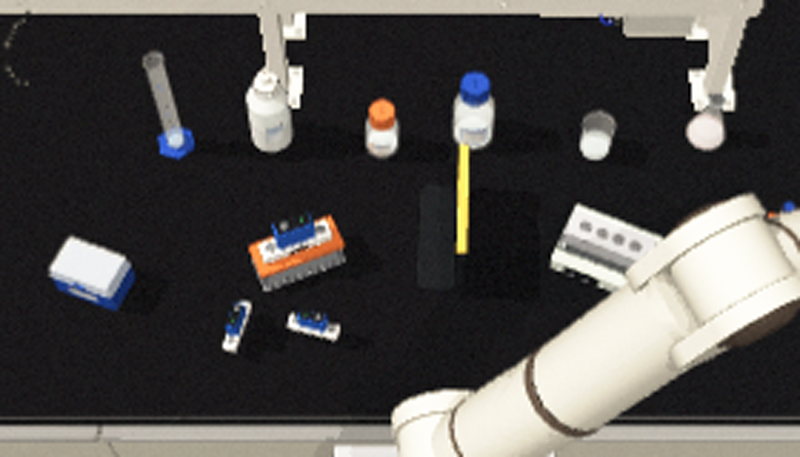

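View pics/side0c.png

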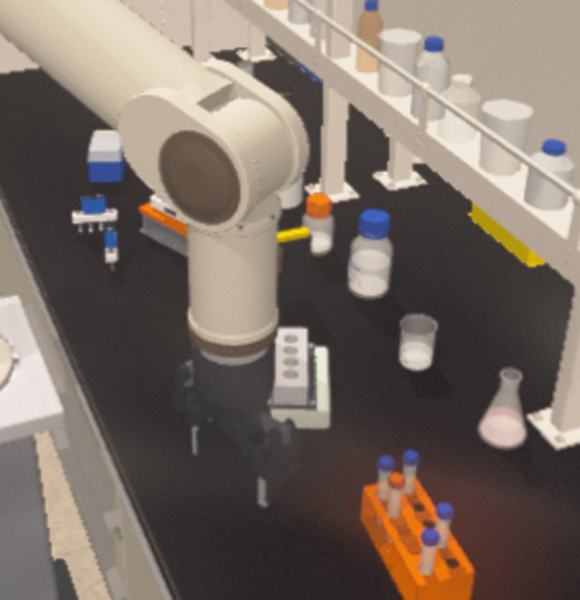

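The pictures show the real head, the large one, in the orange rack at top-camera pixel (222,232). The two small look-alikes lie on the bench at (203,265) and (230,265). The screen's yellow edge is at about (282,220), and the shaker block at about (335,235), partly hidden by the arm. I'll use the head in the rack and fit the poses next.

Run:
```python
from h import *
np.set_printoptions(precision=4,suppress=True)
def rect(P,n):
    if len(P)<5: print(n,len(P));return
    (c,s,a)=cv2.minAreaRect((P[:,:2]*1000).astype(np.float32))
    print(n,len(P),"c",np.array(c),"s",np.array(s),"a",round(a,1),"z",np.percentile(P[:,2],[5,50,95]), "med",np.median(P,0))
for n in ["top","side"]:
    d=np.load(n+"0.npz");W=d["W"];im=d["im"]
    hsv=cv2.cvtColor(im,cv2.COLOR_RGB2HSV);H,S,V=[hsv[...,i].astype(int) for i in range(3)]
    X,Y,Z=W[...,0],W[...,1],W[...,2]
    near=lambda x,y,rr:(np.hypot(X-x,Y-y)<rr)
    print(n)
    rect(W[near(.45,.22,.11)&(S>120)&(H<20)&(V>100)&(abs(Z-.05)<.01)],"deck orange")
    rect(W[near(.45,.22,.11)&(S>120)&(H>100)&(H<125)&(Z>.08)],"handle blue")
    rect(W[near(.45,.22,.11)&(S<70)&(V>120)&(Z>.055)&(Z<.085)],"bar white")
    rect(W[near(.45,.22,.11)&(Z>.11)&(Z<.13)],"handle top")
    rect(W[(X>.4)&(X<.7)&(abs(Y)<.06)&(S>120)&(H>20)&(H<35)&(V>100)&(Z>.11)],"yellow")
    rect(W[near(.45,-.25,.13)&(abs(Z-.076)<.006)],"blocktop")
    rect(W[near(.45,-.25,.13)&(abs(Z-.04)<.015)],"shaker")
    rect(W[near(.31,.19,.06)&(Z>.015)],"small1");rect(W[near(.31,.305,.06)&(Z>.015)],"small2")
t=cv2.imread("pics/top0.png")[205:260,185:260];s=cv2.imread("pics/side0.png")[240:310,270:330]
cv2.imwrite("pics/c1.png",np.hstack([cv2.resize(t,(400,293)),cv2.resize(s,(251,293))]))
```

```text
top
deck orange 173 c [450.9336 228.1078] s [ 63.6696 135.3916] a 23.4 z [0.043  0.0499 0.0576] med [0.4355 0.2232 0.0499]
handle blue 82 c [449.0139 226.8042] s [31.745  60.1916] a 26.7 z [0.0852 0.1062 0.1206] med [0.4423 0.224  0.1062]
bar white 106 c [449.4039 226.6498] s [ 33.3184 110.3975] a 24.2 z [0.0585 0.0717 0.08  ] med [0.4394 0.2388 0.0717]
handle top 77 c [449.6848 227.1742] s [32.1257 59.8466] a 25.1 z [0.1108 0.1167 0.1237] med [0.4507 0.2276 0.1167]
yellow 138 c [494.2384 -26.3822] s [ 13.6403 185.3807] a 89.2 z [0.1226 0.1302 0.1394] med [ 0.4857 -0.0275  0.1302]
blocktop 195 c [ 454.9583 -253.267 ] s [132.9683  51.659 ] a 64.7 z [0.0709 0.0758 0.0808] med [ 0.4555 -0.2509  0.0758]
shaker 331 c [ 453.538  -250.9335] s [145.761  117.8287] a 65.8 z [0.031  0.0411 0.0526] med [ 0.4339 -0.228   0.0411]
small1 121 c [319.4487 196.6866] s [80.9282 22.7246] a 73.9 z [0.0303 0.0519 0.0762] med [0.3163 0.1946 0.0519]
small2 110 c [320.0347 308.7192] s [59.3161 71.1833] a 38.6 z [0.0327 0.0516 0.0766] med [0.3127 0.3089 0.0516]
side
deck orange 117 c [426.2216 225.3885] s [ 26.444  122.3911] a 21.6 z [0.041  0.0472 0.0513] med [0.4264 0.2237 0.0472]
handle blue 0
bar white 50 c [431.5153 232.2871] s [15.9773 88.7544] a 17.3 z [0.0558 0.0634 0.0744] med [0.427  0.2458 0.0634]
handle top 0
yellow 78 c [557.5285 -32.2865] s [57.1376 25.0679] a 5.7 z [0.1199 0.1267 0.1307] med [ 0.5581 -0.0355  0.1267]
blocktop 373 c [ 453.7718 -255.5348] s [143.1361  41.9475] a 64.7 z [0.0708 0.0739 0.0773] med [ 0.4512 -0.2619  0.0739]
shaker 564 c [ 464.5421 -263.2133] s [153.3885  82.3485] a 64.0 z [0.0279 0.0393 0.0478] med [ 0.467  -0.3097  0.0393]
small1 106 c [317.0158 186.7661] s [66.2817 18.7571] a 75.5 z [0.0262 0.0524 0.072 ] med [0.3137 0.1747 0.0524]
small2 212 c [319.5607 305.3634] s [30.2051 75.85  ] a 74.6 z [0.0239 0.0407 0.0704] med [0.3189 0.3023 0.0407]
```

View pics/c1.png

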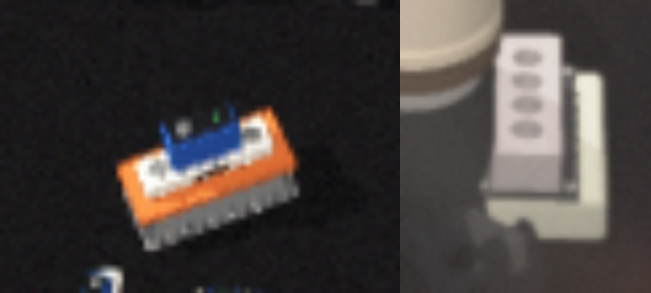

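The crop confirms it: the large head sits in the rack, with its blue handle at about (0.450, 0.227) and yaw about 24°. The block is at about (0.455, -0.253) with yaw about -25°. I'm swinging over towards the rack and will look at the block with the wrist camera on the way.

Request:
servo_tool(
  motion=[
    [[0.84, 0.84, 0], [0, 0, 1], 85],
    [[0.84, 0.84, 0], [0, 0, 1], 85],
    [[0.84, 0.84, 0], [0, 0, 1], 85],
    [[0.84, 0.84, 0], [0, 0, 1], 85],
    [[0.84, 0.84, 0], [0, 0, 1], 85],
    [[0.84, 0.84, 0], [0, 0, 1], 85],
    [[0.84, 0.84, 0], [0, 0, 1], 85],
    [[0.84, 0.84, 0], [0, 0, 1], 85],
  ],
)

```text
time_s: 2.3
tcp_pos: [0.4013, -0.4378, 0.304]
ee_rot: [[0.481, 0.877, 0.0], [0.877, -0.481, -0.0], [-0.0, 0.0, -1.0]]
contact_force: [0.3, 0.1, -0.0]
finger_gap: 0.0847
finger_force: 0.0
```

Request:
servo_tool(
  motion=[
    [[0.25, 1, 0], [0, 0, 0.5], 85],
    [[0.25, 1, 0], [0, 0, 0.5], 85],
    [[0.25, 1, 0], [0, 0, 0.5], 85],
    [[0.25, 1, 0], [0, 0, 0.5], 85],
    [[0.25, 1, 0], [0, 0, 0.5], 85],
    [[0.25, 1, 0], [0, 0, 0.5], 85],
    [[0.25, 1, 0], [0, 0, 0.5], 85],
    [[0.25, 1, 0], [0, 0, 0.5], 85],
  ],
)

```text
time_s: 3.1
tcp_pos: [0.4504, -0.2372, 0.304]
ee_rot: [[0.155, 0.988, 0.0], [0.988, -0.155, -0.0], [-0.0, 0.0, -1.0]]
contact_force: [-0.6, 0.3, -0.1]
finger_gap: 0.0851
finger_force: 0.0
```

```bash
cat > blk.py <<'E'
from h import *
import sys
np.set_printoptions(precision=4,suppress=True)
c=read_camera(sys.argv[1]); save(c,sys.argv[2]); W=cloud(c); np.savez(sys.argv[2]+".npz",W=W,im=c["image"])
print(np.array(c["eye"]),np.array(c["rotation"])[:,2])
X,Y,Z=W[...,0],W[...,1],W[...,2]
def rect(m,n):
    P=W[m]
    if len(P)<5: print(n,len(P));return
    (q,s,a)=cv2.minAreaRect((P[:,:2]*1000).astype(np.float32))
    print(n,len(P),"c",np.array(q),"s",np.array(s),"a",round(a,1),"medz",np.median(P[:,2]))
near=lambda x,y,rr:(np.hypot(X-x,Y-y)<rr)
rect(near(.455,-.253,.1)&(abs(Z-.076)<.006),"blocktop")
rect(near(.45,.227,.09)&(Z>.1)&(Z<.13),"handle")
rect(near(.45,.227,.09)&(Z>.06)&(Z<.08),"bar")
rect(near(.45,.227,.11)&(abs(Z-.05)<.006),"deck")
print(r.observe()["tcp_pos"],r.observe()["time_s"])
for k in ["block_top","head_mid"]: print([(d["conf"],d["uv"],W[int(d["uv"][1]),int(d["uv"][0])]) for d in recognise(k,c)[:2]])
E
python3 blk.py wrist w1; python3 blk.py side s1
```

```text
[ 0.4633 -0.1551  0.3749] [0.0489 0.3161 0.9475]
blocktop 5629 c [ 456.1816 -254.4715] s [134.6721  46.1897] a 65.3 medz 0.07693969208511248
handle 0
bar 0
deck 0
[ 0.4518 -0.232   0.3043] 3.15
[(0.76, [282.8, 189.8], array([ 0.4552, -0.2473,  0.0499]))]
[]
[-0.0377 -1.2973  0.9608] [-0.3361 -0.7903  0.5123]
blocktop 395 c [ 452.7624 -254.7467] s [142.8117  44.0843] a 64.9 medz 0.07434127600532603
handle 102 c [447.9029 222.0385] s [29.4226 67.6033] a 24.0 medz 0.11285517841462334
bar 144 c [447.2764 225.278 ] s [ 31.5511 119.1293] a 24.7 medz 0.06884574891193912
deck 175 c [448.9318 224.9121] s [ 61.795  143.6316] a 24.5 medz 0.04864454242177396
[ 0.4503 -0.2382  0.3041] 3.3
[(0.89, [295.8, 271.8], array([ 0.4239, -0.2883,  0.0739]))]
[(0.81, [246.7, 186.5], array([0.448 , 0.2012, 0.0929])), (0.53, [203.0, 189.8], array([0.3138, 0.3044, 0.0559]))]
```

Request:
servo_tool(
  motion=[
    [[0, 1, 0], [0, 0, 0.4], 85],
    [[0, 1, 0], [0, 0, 0.4], 85],
    [[0, 1, 0], [0, 0, 0.4], 85],
    [[0, 1, 0], [0, 0, 0.4], 85],
    [[0, 1, 0], [0, 0, 0.4], 85],
    [[0, 1, 0], [0, 0, 0.4], 85],
    [[0, 1, 0], [0, 0, 0.4], 85],
    [[0, 1, 0], [0, 0, 0.4], 85],
  ],
)

```text
time_s: 4.2
tcp_pos: [0.4497, -0.0369, 0.304]
ee_rot: [[-0.124, 0.992, 0.0], [0.992, 0.124, -0.0], [-0.0, 0.0, -1.0]]
contact_force: [0.4, 0.1, -0.2]
finger_gap: 0.0847
finger_force: 0.0
```

Request:
servo_tool(
  motion=[
    [[0, 1, 0], [0, 0, 0.4], 85],
    [[0, 1, 0], [0, 0, 0.4], 85],
    [[0, 1, 0], [0, 0, 0.4], 85],
    [[0, 1, 0], [0, 0, 0.4], 85],
    [[0, 1, 0], [0, 0, 0.4], 85],
    [[0, 1, 0], [0, 0, 0.4], 85],
    [[0, 1, 0], [0, 0, 0.4], 85],
    [[0, 1, 0], [0, 0, 0.4], 85],
  ],
)

```text
time_s: 5.0
tcp_pos: [0.4492, 0.1629, 0.304]
ee_rot: [[-0.392, 0.92, 0.0], [0.92, 0.392, -0.0], [-0.0, 0.0, -1.0]]
contact_force: [1.3, 0.1, -0.4]
finger_gap: 0.085
finger_force: 0.0
```

Request:
servo_tool(
  motion=[
    [[0, 0.8, 0], [0, 0, 0.2], 85],
    [[0, 0.8, 0], [0, 0, 0], 85],
    [[0, 0.8, 0], [0, 0, 0], 85],
    [[0, 0.2, 0], [0, 0, 0], 85],
    [[0, 0, 0], [0, 0, 0], 85],
    [[0, 0, 0], [0, 0, 0], 85],
    [[0, 0, 0], [0, 0, 0], 85],
    [[0, 0, 0], [0, 0, 0], 85],
  ],
)

```text
time_s: 5.8
tcp_pos: [0.4502, 0.2248, 0.3038]
ee_rot: [[-0.404, 0.915, 0.0], [0.915, 0.404, -0.001], [-0.001, -0.0, -1.0]]
contact_force: [0.2, 0.5, 1.4]
finger_gap: 0.0849
finger_force: 0.0
```

```bash
python3 blk.py wrist w2; python3 blk.py top t2
```

```text
[0.4173 0.3008 0.3747] [-0.1293  0.2932  0.9473]
blocktop 0
handle 2336 c [452.3746 228.4349] s [25.9618 59.4556] a 23.7 medz 0.11828743347368145
bar 1184 c [452.3259 228.4439] s [ 28.0006 110.9498] a 23.6 medz 0.07283895479142458
deck 3956 c [452.9055 227.5335] s [ 56.1355 136.9254] a 23.7 medz 0.05098525228661885
[0.4502 0.2249 0.3039] 5.85
[]
[(0.92, [146.2, 151.0], array([0.3298, 0.2073, 0.0723])), (0.81, [184.5, 38.4], array([0.3318, 0.3092, 0.0747]))]
[-0.5446  0.0314  1.8267] [-0.5293  0.014   0.8483]
blocktop 218 c [ 453.5852 -253.2365] s [133.5277  52.1952] a 68.0 medz 0.07660261934585033
handle 101 c [450.9931 228.0237] s [36.6398 59.4487] a 25.9 medz 0.11634704126580409
bar 106 c [446.7764 230.896 ] s [ 41.7989 118.939 ] a 29.6 medz 0.0711628918424666
deck 146 c [450.5467 226.9471] s [ 62.6739 135.8953] a 23.7 medz 0.0496234839887828
[0.4501 0.2253 0.3039] 6.0
[(0.79, [332.6, 237.4], array([ 0.4319, -0.2458,  0.0771]))]
[(0.77, [222.6, 228.9], array([0.4475, 0.2268, 0.1252])), (0.68, [202.1, 262.4], array([0.3132, 0.3073, 0.0728]))]
```

View pics/w2.png

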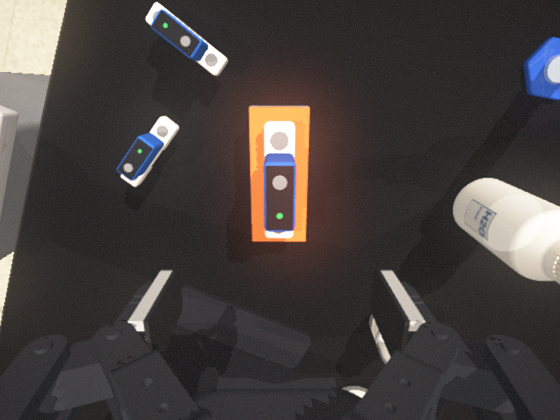

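The wrist view shows the head centred in the orange rack at pixel (280,180), lined up with the open fingers, with the two look-alikes off to the upper left. I'm going down onto the handle.

Request:
servo_tool(
  motion=[
    [[0.09, 0.14, -0.5], [0, 0, 0], 85],
    [[0, 0, -0.9], [0, 0, 0], 85],
    [[0, 0, -0.9], [0, 0, 0], 85],
    [[0, 0, -0.9], [0, 0, 0], 85],
    [[0, 0, -0.9], [0, 0, 0], 85],
    [[0, 0, -0.9], [0, 0, 0], 85],
    [[0, 0, -0.7], [0, 0, 0], 85],
    [[0, 0, -0.4], [0, 0, 0], 85],
  ],
)

```text
time_s: 6.9
tcp_pos: [0.4511, 0.2291, 0.1491]
ee_rot: [[-0.406, 0.914, -0.003], [0.914, 0.406, -0.001], [0.001, -0.003, -1.0]]
contact_force: [-0.7, 0.3, -0.3]
finger_gap: 0.0848
finger_force: 0.0
```

Request:
servo_tool(
  motion=[
    [[0, 0, 0], [0, 0, 0], 60],
    [[0, 0, 0], [0, 0, 0], 40],
    [[0, 0, 0], [0, 0, 0], 32],
    [[0, 0, 0], [0, 0, 0], 28],
    [[0, 0, 0], [0, 0, 0], 20],
    [[0, 0, 0], [0, 0, 0], 15],
    [[0, 0, 0], [0, 0, 0], 15],
    [[0, 0, 0], [0, 0, 0], 15],
  ],
  squeeze=50,
)

```text
time_s: 7.7
tcp_pos: [0.4526, 0.2295, 0.1522]
ee_rot: [[-0.405, 0.914, 0.001], [0.914, 0.405, 0.0], [-0.0, 0.001, -1.0]]
contact_force: [-1.5, -1.4, 6.9]
finger_gap: 0.0254
finger_force: 50.1
```

Request:
servo_tool(
  motion=[
    [[0, 0, 0.2], [0, 0, 0], 15],
    [[0, 0, 0.4], [0, 0, 0], 15],
    [[0, 0, 0.5], [0, 0, 0], 15],
    [[0, 0, 0.5], [0, 0, 0], 15],
    [[0, 0, 0.5], [0, 0, 0], 15],
    [[0, 0, 0.5], [0, 0, 0], 15],
    [[0, 0, 0.5], [0, 0, 0], 15],
    [[0, 0, 0.5], [0, 0, 0], 15],
  ],
)

```text
time_s: 8.5
tcp_pos: [0.4522, 0.2293, 0.2426]
ee_rot: [[-0.405, 0.914, 0.0], [0.914, 0.405, 0.0], [-0.0, 0.0, -1.0]]
contact_force: [-0.5, 0.6, -2.8]
finger_gap: 0.0256
finger_force: 49.2
```

Request:
servo_tool(
  motion=[
    [[0, 0, 0.6], [0, 0, 0], 15],
    [[0, 0, 0.6], [0, 0, 0], 15],
    [[0, 0, 0.6], [0, 0, 0], 15],
    [[0, 0, 0.6], [0, 0, 0], 15],
    [[0, 0, 0.6], [0, 0, 0], 15],
    [[0, 0, 0.6], [0, 0, 0], 15],
    [[0, 0, 0.4], [0, 0, 0], 15],
    [[0, 0, 0], [0, 0, 0], 15],
  ],
)

```text
time_s: 9.3
tcp_pos: [0.4528, 0.2297, 0.343]
ee_rot: [[-0.405, 0.914, 0.003], [0.914, 0.405, 0.001], [-0.0, 0.003, -1.0]]
contact_force: [-0.4, 0.1, -2.5]
finger_gap: 0.0256
finger_force: 49.3
```

```bash
cat > held.py <<'E'
from h import *
import sys
np.set_printoptions(precision=4,suppress=True)
s=r.observe();p=np.array(s["tcp_pos"]);R=np.array(s["ee_rot"]);print(p,R[:,2],s["contact_force"],s["time_s"])
for n in sys.argv[2:]:
    c=read_camera(n);save(c,n+sys.argv[1]);W=cloud(c);np.savez(n+sys.argv[1]+".npz",W=W,im=c["image"])
    hsv=cv2.cvtColor(c["image"],cv2.COLOR_RGB2HSV);H,S,V=[hsv[...,i].astype(int) for i in range(3)]
    T=(W-p)@R   # tool frame
    near=(abs(T[...,0])<.09)&(abs(T[...,1])<.05)
    m=near&(abs(T[...,2]-.09)<.025)&(S<70)&(V>110)
    P=T[m]
    if len(P)>20:
        (q,sz,a)=cv2.minAreaRect((P[:,:2]*1000).astype(np.float32)); print(n,"bar",len(P),q,sz,a,"depth",np.percentile(P[:,2],[2,10,50,90]))
    tip=T[near&(T[...,2]>.105)&(T[...,2]<.16)]
    if len(tip): print("tips",len(tip),tip.max(0),tip.min(0))
E
python3 held.py 3 wrist side top
```

```text
[0.4528 0.2297 0.343 ] [ 0.0025  0.0008 -1.    ] [-0.355   0.0891 -2.5221] 9.3
wrist bar 3773 (32.94084930419922, 1.0335750579833984) (43.90214538574219, 38.605831146240234) 0.44614094495773315 depth [0.0751 0.076  0.0794 0.0826]
side bar 202 (-6.226806640625, -11.882556915283203) (34.36117935180664, 115.22339630126953) 79.93193817138672 depth [0.0712 0.0797 0.0883 0.1012]
tips 42 [0.0438 0.0037 0.1389] [-0.0488 -0.0115  0.1113]
top bar 134 (-0.7170562744140625, -5.37983512878418) (111.11222076416016, 34.322078704833984) 2.3079640865325928 depth [0.0712 0.0751 0.084  0.0951]
tips 9 [ 0.0419 -0.0003  0.1376] [-0.0403 -0.0068  0.1175]
```

View pics/wrist3.png

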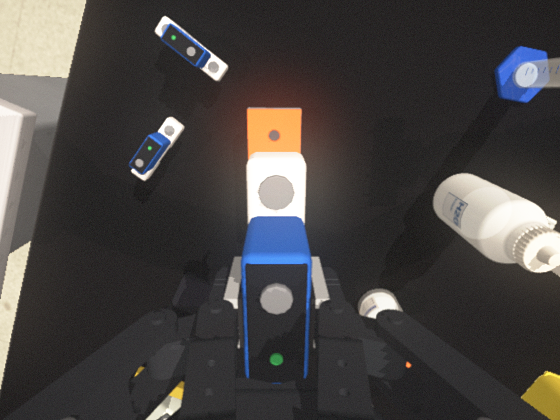

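The head is held square and is about 1 mm off along the handle; the rack at (275,135) is empty. I'm carrying it high over the screen, with the tips at about 0.2 m.

Request:
servo_tool(
  motion=[
    [[0, -0.3, 0], [0, 0, -0.2], 15],
    [[0, -0.6, 0], [0, 0, -0.4], 15],
    [[0, -0.8, 0], [0, 0, -0.4], 15],
    [[0, -0.8, 0], [0, 0, -0.4], 15],
    [[0, -0.8, 0], [0, 0, -0.4], 15],
    [[0, -0.8, 0], [0, 0, -0.4], 15],
    [[0, -0.8, 0], [0, 0, -0.4], 15],
    [[0, -0.8, 0], [0, 0, -0.4], 15],
  ],
  squeeze=60,
)

```text
time_s: 10.25
tcp_pos: [0.4516, 0.0854, 0.3408]
ee_rot: [[-0.152, 0.988, -0.001], [0.988, 0.152, -0.0], [0.0, -0.001, -1.0]]
contact_force: [1.3, -0.4, -1.8]
finger_gap: 0.0252
finger_force: 60.5
```

Request:
servo_tool(
  motion=[
    [[0, -0.8, 0], [0, 0, -0.4], 15],
    [[0, -0.8, 0], [0, 0, -0.4], 15],
    [[0, -0.8, 0], [0, 0, -0.4], 15],
    [[0, -0.8, 0], [0, 0, -0.4], 15],
    [[0, -0.8, 0], [0, 0, -0.4], 15],
    [[0, -0.8, 0], [0, 0, -0.4], 15],
    [[0, -0.8, 0], [0, 0, -0.4], 15],
    [[0, -0.8, 0], [0, 0, -0.4], 15],
  ],
)

```text
time_s: 11.05
tcp_pos: [0.4521, -0.0748, 0.3413]
ee_rot: [[0.126, 0.992, -0.0], [0.992, -0.126, 0.0], [0.0, -0.0, -1.0]]
contact_force: [-0.1, -0.1, -2.6]
finger_gap: 0.0252
finger_force: 60.5
```

Request:
servo_tool(
  motion=[
    [[0, -0.8, 0], [0, 0, -0.4], 15],
    [[0, -0.8, 0], [0, 0, -0.4], 15],
    [[0, -0.8, 0], [0, 0, -0.4], 15],
    [[0, -0.8, 0], [0, 0, -0.4], 15],
    [[0, -0.8, 0], [0, 0, -0.4], 15],
    [[0, -0.8, 0], [0, 0, -0.4], 15],
    [[0, -0.8, 0], [0, 0, -0.4], 15],
    [[0, -0.8, 0], [0, 0, -0.4], 15],
  ],
)

```text
time_s: 11.85
tcp_pos: [0.4521, -0.2349, 0.3413]
ee_rot: [[0.395, 0.919, -0.0], [0.919, -0.395, 0.0], [0.0, -0.0, -1.0]]
contact_force: [0.1, 0.9, -1.7]
finger_gap: 0.0253
finger_force: 60.5
```

Request:
servo_tool(
  motion=[
    [[-0.4, -0.8, 0], [0, 0, -0.2], 15],
    [[-0.4, -0.8, 0], [0, 0, 0], 15],
    [[-0.4, -0.8, 0], [0, 0, 0], 15],
    [[-0.4, -0.8, 0], [0, 0, 0], 15],
    [[-0.3, -0.6, 0], [0, 0, 0], 15],
    [[-0.1, -0.2, 0], [0, 0, 0], 15],
    [[0, 0, 0], [0, 0, 0], 15],
    [[0, 0, 0], [0, 0, 0], 15],
  ],
)

```text
time_s: 12.65
tcp_pos: [0.4028, -0.3325, 0.3414]
ee_rot: [[0.408, 0.913, 0.0], [0.913, -0.408, 0.001], [0.001, 0.0, -1.0]]
contact_force: [0.4, -0.1, -2.0]
finger_gap: 0.0252
finger_force: 60.5
```

```bash
python3 held.py 4 side; python3 blk.py wrist w4; python3 blk.py top t4
```

```text
[ 0.4028 -0.3325  0.3414] [ 0.0004  0.0007 -1.    ] [ 0.3845 -0.0663 -1.9501] 12.65
side bar 164 (-36.358970642089844, -3.3055553436279297) (53.18589782714844, 35.048866271972656) 4.291059970855713 depth [0.0684 0.0781 0.0835 0.0985]
tips 16 [-0.0393 -0.0004  0.1364] [-0.0494 -0.0032  0.1149]
[ 0.4366 -0.2563  0.4124] [0.1293 0.2915 0.9478]
blocktop 5918 c [ 456.2749 -254.3982] s [134.5633  45.5063] a 65.6 medz 0.07689789751464482
handle 0
bar 0
deck 0
[ 0.4029 -0.3321  0.3415] 12.75
[(0.74, [294.4, 75.3], array([ 0.4605, -0.2481,  0.0486]))]
[(0.92, [275.7, 269.4], array([ 0.4124, -0.3099,  0.3076]))]
[-0.5446  0.0314  1.8267] [-0.5293  0.014   0.8483]
blocktop 0
handle 0
bar 6 c [444.4939 225.7233] s [ 30.8951 131.8547] a 39.8 medz 0.0616543616247216
deck 287 c [452.0515 228.358 ] s [ 61.7753 136.035 ] a 22.8 medz 0.04970816545785928
[ 0.4027 -0.3325  0.3415] 12.9
[]
[(0.63, [370.5, 222.9], array([ 0.3952, -0.3711,  0.265 ])), (0.51, [233.3, 264.7], array([0.3097, 0.1783, 0.0612]))]
```

View pics/w4.png

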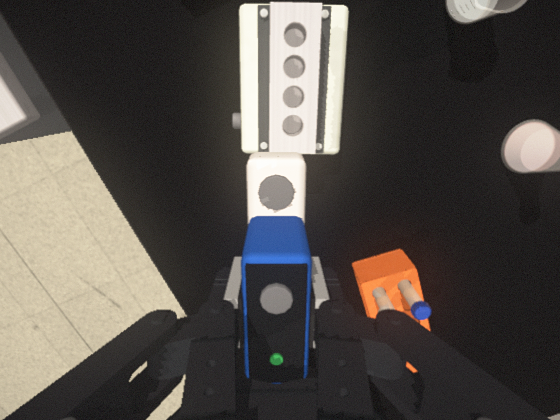

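The wrist view shows the four wells in a row at about (293,35–125), in line with the head. The block is now at (0.4562, -0.2544) with yaw -24.5°, which agrees with the first reading. I'm moving over it, then down most of the way.

Request:
servo_tool(
  motion=[
    [[0.2, 0.3, 0], [0, 0, -0.06], 15],
    [[0.4, 0.5, 0], [0, 0, 0], 15],
    [[0.4, 0.6, 0], [0, 0, 0], 15],
    [[0.4, 0.6, 0], [0, 0, 0], 15],
    [[0.4, 0.6, 0], [0, 0, 0], 15],
    [[0.25, 0.4, 0], [0, 0, 0], 15],
    [[0.1, 0.15, 0], [0, 0, 0], 15],
    [[0, 0, 0], [0, 0, 0], 15],
  ],
)

```text
time_s: 13.8
tcp_pos: [0.4562, -0.2539, 0.3414]
ee_rot: [[0.412, 0.911, 0.0], [0.911, -0.412, -0.0], [-0.0, 0.0, -1.0]]
contact_force: [0.1, -0.3, -2.7]
finger_gap: 0.0256
finger_force: 60.5
```

Request:
servo_tool(
  motion=[
    [[0, 0, -0.3], [0, 0, 0], 15],
    [[0, 0, -0.6], [0, 0, 0], 15],
    [[0, 0, -0.7], [0, 0, 0], 15],
    [[0, 0, -0.7], [0, 0, 0], 15],
    [[0, 0, -0.7], [0, 0, 0], 15],
    [[0, 0, -0.6], [0, 0, 0], 15],
    [[0, 0, -0.4], [0, 0, 0], 15],
    [[0, 0, 0], [0, 0, 0], 15],
  ],
)

```text
time_s: 14.6
tcp_pos: [0.4548, -0.2543, 0.2395]
ee_rot: [[0.413, 0.911, -0.003], [0.911, -0.413, 0.002], [0.001, -0.003, -1.0]]
contact_force: [0.6, -0.1, -1.8]
finger_gap: 0.0254
finger_force: 60.5
```

Request:
servo_tool(
  motion=[
    [[0, 0, 0], [0, 0, 0], 15],
    [[0, 0, 0], [0, 0, 0], 15],
    [[0, 0, 0], [0, 0, 0], 15],
    [[0, 0, 0], [0, 0, 0], 15],
    [[0, 0, 0], [0, 0, 0], 15],
    [[0, 0, 0], [0, 0, 0], 15],
    [[0, 0, 0], [0, 0, 0], 15],
    [[0, 0, 0], [0, 0, 0], 15],
  ],
)

```text
time_s: 15.4
tcp_pos: [0.4559, -0.2545, 0.2414]
ee_rot: [[0.413, 0.911, -0.0], [0.911, -0.413, 0.0], [0.0, -0.0, -1.0]]
contact_force: [-0.8, 0.5, -1.8]
finger_gap: 0.0254
finger_force: 60.5
```

```bash
python3 held.py 5 side wrist
python3 - <<'E'
from h import *
print({k:np.round(v,4) for k,v in r.observe().items() if k in("tcp_pos","ee_rot","contact_force","wrist_torque")})
a=cv2.imread("pics/side5.png")[195:315,230:370]
cv2.imwrite("pics/s5c.png",cv2.resize(a,(700,600),interpolation=cv2.INTER_CUBIC))
E
```

```text
[ 0.4559 -0.2545  0.2414] [-0.  0. -1.] [-0.8079  0.4777 -1.8109] 15.4
side bar 132 (-35.58904266357422, -4.031030654907227) (53.852867126464844, 36.417396545410156) 5.347853183746338 depth [0.0686 0.0776 0.0834 0.0992]
tips 11 [-0.0416  0.0008  0.1372] [-0.0502 -0.0022  0.1098]
wrist bar 3815 (31.420347213745117, 0.07523536682128906) (47.80213165283203, 43.84388732910156) 0.24023942649364471 depth [0.0744 0.076  0.0794 0.0826]
{'tcp_pos': array([ 0.4559, -0.2545,  0.2414]), 'ee_rot': array([[ 4.131e-01,  9.107e-01,  0.000e+00],
       [ 9.107e-01, -4.131e-01,  1.000e-04],
       [ 1.000e-04, -0.000e+00, -1.000e+00]]), 'contact_force': array([ 1.0895,  0.6735, -2.3421]), 'wrist_torque': array([ 0.0126, -0.0195, -0.0197])}
```

View pics/s5c.png

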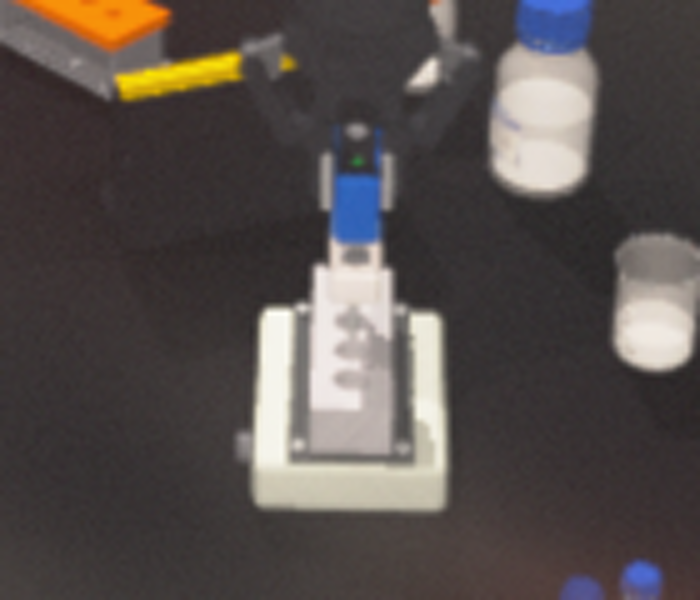

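The side view shows the head in line above the wells, at about (350,260–380) in the crop, with no contact. Last step down.

Request:
servo_tool(
  motion=[
    [[0.03, 0.04, -0.1], [0, 0, 0], 15],
    [[0, 0, -0.15], [0, 0, 0], 15],
    [[0, 0, -0.15], [0, 0, 0], 15],
    [[0, 0, -0.15], [0, 0, 0], 15],
    [[0, 0, -0.1], [0, 0, 0], 15],
    [[0, 0, -0.06], [0, 0, 0], 15],
    [[0, 0, 0], [0, 0, 0], 15],
    [[0, 0, 0], [0, 0, 0], 15],
  ],
)

```text
time_s: 16.3
tcp_pos: [0.4567, -0.2535, 0.2237]
ee_rot: [[0.413, 0.911, 0.0], [0.911, -0.413, 0.0], [0.0, 0.0, -1.0]]
contact_force: [-0.8, 0.6, -1.3]
finger_gap: 0.0254
finger_force: 60.5
```

Request:
servo_tool(
  motion=[
    [[0, 0, 0], [0, 0, 0], 15],
    [[0, 0, 0], [0, 0, 0], 15],
    [[0, 0, 0], [0, 0, 0], 15],
    [[0, 0, 0], [0, 0, 0], 15],
    [[0, 0, 0], [0, 0, 0], 15],
    [[0, 0, 0], [0, 0, 0], 15],
    [[0, 0, 0], [0, 0, 0], 15],
    [[0, 0, 0], [0, 0, 0], 15],
  ],
)

```text
time_s: 17.1
tcp_pos: [0.4567, -0.2534, 0.2237]
ee_rot: [[0.413, 0.911, -0.0], [0.911, -0.413, 0.0], [0.0, -0.0, -1.0]]
contact_force: [0.6, 0.3, -1.8]
finger_gap: 0.0255
finger_force: 60.5
```

```bash
python3 held.py 6 side wrist top
python3 - <<'E'
import cv2,numpy as np
a=cv2.imread("pics/side6.png")[230:310,270:335];b=cv2.imread("pics/wrist6.png")
cv2.imwrite("pics/c6.png",np.hstack([cv2.resize(a,(366,450),interpolation=cv2.INTER_CUBIC),cv2.resize(b[80:300,180:380],(409,450))]))
E
```

```text
[ 0.4567 -0.2534  0.2237] [-0.  0. -1.] [ 0.5909  0.2663 -1.7767] 17.1
side bar 132 (-35.500831604003906, -3.8669395446777344) (53.532108306884766, 36.5637092590332) 5.102853298187256 depth [0.0669 0.0776 0.0835 0.0976]
tips 363 [0.0661 0.0198 0.1599] [-0.0747 -0.0248  0.1155]
wrist bar 3807 (31.274944305419922, -0.6123390197753906) (46.52376174926758, 47.76188278198242) 89.69596862792969 depth [0.0748 0.076  0.0794 0.0826]
tips 3125 [0.0662 0.0232 0.157 ] [-0.0191 -0.0233  0.1445]
```

View pics/c6.png

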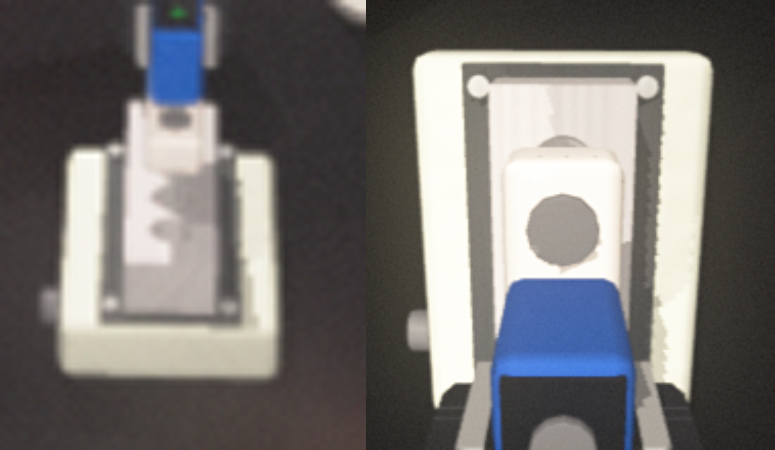

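The head is centred over the block in both views, level and still, with about 1 cm of clearance. I'm handing it in.

```bash
python3 -c "
from workcell import workorder; print(workorder.finish_job())"
```

```text
the job is handed in; nothing more can be done
None
```

I lifted the dispensing head from its rack, carried it upright over the screen and handed the job in at about 17 s. The gripper still holds it level and motionless, tips about 1 cm above the block and centred over the four wells to within 1–2 mm by my measurements; I saw no sign of contact with the screen or shaker.

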